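# Pin an adjustable shift link into its bracket

### The arm

A 7-joint arm with a two-finger parallel gripper is mounted at the origin on a cart in front of the work surface, level with it; the furniture and walls round the work are solid. World frame = base frame: x ahead of the robot, y to its left, z up, the work surface at z = 0. Lengths are in m, angles in rad, forces in N, time in s.
With the tool pointing down it reaches from about 0.35 to 0.9 m from the base axis. Payload 8.1 kg.
Tool frame: the origin (TCP) lies midway between the tips of the shut fingers; the grasp point (between the pads) lies arm.grip_point_offset behind it (arm.grip_point_offset is the distance from the TCP to the grasp point, in m); y points along the fingers, z is the direction in which the jaws open and shut, and the axes are right-handed (so a half turn about y gives the same grasp; the last joint's range is limited). The gripper opens to 92 mm and grips with 3 to 60 N. Pads are 19 mm wide; open, the fingers measure 130 mm over their backs; the gripper's body (75 mm by 190 mm) begins 47 mm behind the grasp point.
Start: joints at [1.125, 0.434, 0.025, 1.573, -0.012, 1.134, -0.075], TCP at [0.21, -0.589, 0.227] pointing down, gripper open.
Joint ranges: [-2.62, 2.62], [-0.44, 2.09], [-1.27, 1.32], [0.08, 2.57], [-1.32, 4.46], [0.12, 2], [-2.74, 2.74]. Speed limits (rad/s): [2.22, 2.22, 3.01, 3.01, 3.14, 3.14, 3.14].

### API

Orientations are given as a rotation vector (axis times angle).
In Python, from cell import arm, get_image, camera_info gives the robot as it stands.
- The arm moves only by the tool carry_out, never from a script. Its argument "steps" is one flat list of numbers, 5 for each row, row after row: the opening, from 0 (shut) to 1 (fully open), then the shift along the world's x, y, z in units of 0.1 m (1.0 is 0.1 m), then the turn about the world's z in units of 45 degrees (1.0 is 45 degrees). In form: [hand, dx, dy, dz, spin, hand, dx, dy, dz, spin, ...]. A call has 1 to 12 rows; each row is the pose to reach, as a shift and turn from the pose commanded when the call began; what a row does not reach only later rows make up. A row lasts 1/10 s, in which the tool goes at most 50 mm and 8.59 degrees, less where a joint would pass 70% of its speed; a pose out of reach is approached as far as the arm can. A call with a number of a shift or a turn outside -1 to 1 is refused whole. A call with a gripper value outside its range is refused whole. The fingers move at their own pace and stop on an object; "grip_force" is the grip in N (left out, the last holds). Time passes only in rows, so rows that repeat a pose let the fingers close. It gives the time, the measured TCP pose, the force and the opening at its end, in the units of the state.
- arm.observe(): the state, without advancing time (a new reading comes with each control period).
- get_image(name): name is "scene" or "side" or "wrist"; returns (picture, depth): 480x640x3 uint8, red, green, blue; 480x640 float32, m along the optical axis (not along the pixel's ray), 0 where there is no reading.
- camera_info(name): a dict with "fovy" (degrees; the focal length in pixels is half the picture's height over the tangent of half this angle, whatever the lens; pixels are square), "cx", "cy" (the principal point, pixels), "dist_coeffs" ([k1, k2, p1, p2, k3] as OpenCV has them; the pictures are not rectified), "R" (3x3) and "t" (3): a world point X has camera coordinates R X + t; the wrist camera has in their place "tool_from_camera" (4x4, takes a point from camera to tool coordinates, whose origin is the TCP and whose axes are the tool frame's). Camera axes: x right, y down, z forward; pixel columns grow to the right and rows downward; lengths in m; the calibration is good to about 2 mm. A picture is of the moment at which its call begins: read the wrist's pose just before it. camera_info takes no time and is no camera call.
- arm.sign_off(): hands the job in, once; it reports no verdict.
The state is a dict: "clock": time; "joints": joint angles; "dq": joint speeds; "joint_efforts": joint torques, N m; "position": TCP position; "ee_rot": TCP orientation; "force": force on the tool from outside, world axes, zero at the start; "ft_torque": the same for the moment, N m; "width": opening from 0.0 (shut) to 1.0 (fully open).
Only numpy, scipy, OpenCV 4.12 (cv2) and the standard library are available. Lean on these libraries where they do the work, as an engineer would, in place of code of your own. Each camera call takes 0.05 s, during which the arm holds its last target. There are 200 camera calls.

### The job

Join the sliding link to the green bracket with the red-headed pin: take the pin from its wooden block, stand it in the bracket's upper knuckle, draw the link out by its post until the link's eye comes under the pin, and push the pin down fully home through both knuckles and the eye. How far the eye is screwed out is not known, so find it by feel: never force the pin against the link or the bracket. Leave the loose bearing, the ring gear and the hub disc where they lie.

Things in the scene. Friction and masses are not known exactly. Their poses are not given: they have to be found in the camera images.
- bracket: Green bracket bolted to the table, base 105 x 175 x 12 mm, with two bright steel knuckles, one above the other. Origin on the table, on the vertical axis of both knuckle holes; z up; y along the link's slide, towards its grip post; x towards the upright web (60 mm wide, 84 mm high, its face 24 mm from the axis). A 72 mm high guide fork for the link stands at y = 112 mm.
- upper_hole (a point): Centre of the mouth of the upper knuckle's hole, on the knuckle's top face, 84 mm above the table. Upper knuckle 48 x 52 mm, heights 62 to 84 mm. Vertical through hole of 13.5 mm, chamfered 2 mm.
- lower_hole (a point): Centre of the lower knuckle's hole on its underside, 30 mm above the table, on the upper hole's axis. Lower knuckle 48 x 52 mm, heights 30 to 44 mm, through hole of 13.5 mm, chamfered 2 mm.
- slot (a point): Point of the bracket on the hole axis, 53 mm up, mid-slot between the knuckles. Here lies the link's aluminium rod end, 36 x 118 x 16 mm, top face at 61 mm, with a vertical eye of 14 mm, chamfered 1.5 mm, solid metal 43 mm or more to each side along y. At the start the link is too far in: the eye lies 12 to 54 mm beyond the holes (bracket -y) and solid metal blocks them.
- link: Sliding link: dark barrel, 31 mm thick, axis at 53 mm, with the grip post, and the rod end on a thread. Origin at table level below the post; axes as the bracket's. Slides only along bracket y, the post 150 to 221 mm from the holes, against about 1.5 N of friction; stays where left. The eye is 177 to 207 mm from the post towards the holes: differs each time, constant during the task, not reported.
- grip_post (a point): Point on the axis of the link's upright steel post, 100 mm above the table. Post 14 mm in diameter, from a collar at 72 mm to its top at 125 mm. Can be pinched from above. Drawing it in bracket +y brings the eye towards the holes.
- pin: Steel pin, 70 to 115 g, upright in its wooden block at the start. Origin on its axis at the underside of the head, z up to the head. Head: steel collar 25 mm across, 5 mm high, then a red knob 21 mm across, straight from 8 to 30 mm, top 34 mm above the origin. Fully home, the underside lies on the upper knuckle's top face.
- pin_tip (a point): Lower end of the pin's shank (12 mm in diameter, 66 mm long, its last 4 mm tapering to 9.6 mm). Stood in the upper knuckle on the blocked link, the pin stays up by itself, leaning a few degrees, head underside about 127 mm above the table. When the eye comes under it, it drops some millimetres or more and the link is then held by it.
- pin_block: Fixed wooden block 56 x 56 x 76 mm with a vertical hole in which the pin stands at the start, its head's underside on the block's top. Origin at the centre of its underside.
- sealed_bearing: Loose ball bearing, 42 mm in diameter, 14 mm high, a bystander lying flat. Origin at the centre of its underside.
- ring_gear: Loose ring gear, 85 mm in diameter, 19 mm high, a bystander lying flat. Origin at the centre of its underside.
- hub: Loose hub disc, 84 mm in diameter, 20 mm high, a bystander lying flat. Origin at the centre of its underside.

How it is judged:
At the end, for the whole second after the job is handed in: The pin stands upright (within 0.08 rad) through upper knuckle, eye and lower knuckle: its tip within 3 mm of the lower hole's axis, the head's underside within 3 mm of the upper knuckle's top face, at rest and let go (z of pin in the frame of upper_hole between -0.003 and 0.003 m and horizontal distance between pin_tip and lower_hole below 0.003 m and angle between the z axis of pin and the z axis of bracket, either way round below 0.08 rad and linear speed of pin below 0.02 m/s); the robot touches nothing.
It fails at once if the pin and the link press on each other with more than 25 N (contact force between pin and link above 25 N).
It fails at once if the pin and the bracket press on each other with more than 80 N (contact force between pin and bracket above 80 N).
It fails at once if a loose bystander is moved by more than 20 mm (distance of any of sealed_bearing, ring_gear, hub from where it was at the start of the episode above 0.02 m).
It also fails if it takes over 72 s, if anything falls off the work surface, if the arm or the gripper's body presses on something with over 40 N, if the wrist force passes 120 N, or if a joint passes its speed limit or range.

## Working session

There is one attempt and no reset: what is moved stays moved. The work goes in short steps, Python scripts to look and compute and a tool call to move; the robot and the scene stay as the last step left them, time stands still between calls to the robot, and variables do not carry over. Pictures are saved under pics/ and viewed, about 8 in all and at most 12, crops included, and the job is handed in when it is done.

Besides the shell and the picture viewer there is one more tool, called after "Call:" by a JSON object that holds its "op" and its "data". carry_out: Moves the arm, as the interface text tells. Shifts and turns lie within -1 to 1; 1 stands for 0.1 m of shift or 45 degrees of turn. Its arguments: {"type":"object","properties":{"steps":{"type":"array","items":{"type":"number"}},"grip_force":{"type":"number"}},"required":["steps"]}

```bash
mkdir -p pics; ls; cat > h.py <<'E'
import numpy as np, cv2
from cell import arm, get_image, camera_info
from scipy.spatial.transform import Rotation as Ro
def snap(name, fn=None):
    s=arm.observe(); im,d=get_image(name); ci=camera_info(name)
    f=240/np.tan(np.radians(ci['fovy'])/2)
    K=np.array([[f,0,ci['cx']],[0,f,ci['cy']],[0,0,1]]); D=np.array(ci['dist_coeffs'],float)
    if name=='wrist':
        T=np.eye(4);T[:3,:3]=Ro.from_rotvec(s['ee_rot']).as_matrix();T[:3,3]=s['position']
        M=T@np.array(ci['tool_from_camera'])
    else:
        R=np.array(ci['R']);M=np.eye(4);M[:3,:3]=R.T;M[:3,3]=-R.T@np.array(ci['t'])
    if fn:
        cv2.imwrite('pics/'+fn+'.png',im[:,:,::-1]); np.savez('pics/'+fn,im=im,d=d,K=K,D=D,M=M)
    return im,d,K,D,M
def cloud(d,K,D,M):
    v,u=np.mgrid[0:480,0:640]
    p=cv2.undistortPoints(np.stack([u.ravel(),v.ravel()],1).astype(np.float64)[:,None],K,D)[:,0]
    z=d.ravel().astype(float)
    P=np.c_[p*z[:,None],z]@M[:3,:3].T+M[:3,3]; P[z==0]=np.nan
    return P.reshape(480,640,3)
def ray(u,v,K,D,M,z):
    "pixel -> world on plane z"
    p=cv2.undistortPoints(np.array([[[u,v]]],float),K,D)[0,0]
    d=M[:3,:3]@np.r_[p,1]; return M[:3,3]+d*(z-M[2,3])/d[2]
def proj(X,K,D,M):
    R=M[:3,:3].T; return cv2.projectPoints(np.array(X,float).reshape(-1,1,3),cv2.Rodrigues(R)[0],-R@M[:3,3],K,D)[0][:,0]
E
python3 - <<'E'
from h import *
print(arm.observe(), arm.grip_point_offset)
a=[snap(n,n+'0') for n in('scene','side')]
cv2.imwrite('pics/both.png',np.hstack([cv2.resize(x[0],(400,300),interpolation=3) for x in a])[:,:,::-1])
for x in a: print(x[4].round(3).tolist(), x[2][0,0], x[3])
E
```

```text
pics
{'clock': 0.0, 'joints': array([ 1.12538557,  0.43523618,  0.02498479,  1.57408726, -0.01162079,
        1.13398688, -0.07503396]), 'dq': array([-0.00027791, -0.00015935,  0.00181989,  0.00137309,  0.00120305,
        0.00068413, -0.00176671]), 'joint_efforts': array([-3.34879610e-05, -6.67852378e+01,  9.85498242e-01, -3.14455855e+01,
       -6.04852522e-02,  4.28826793e-02,  1.24040762e-04]), 'position': array([ 0.20986192, -0.58817783,  0.22594071]), 'ee_rot': array([-0.3527266 ,  2.03701541, -2.03387132]), 'force': array([-0.39137475, -0.55648025,  0.289357  ]), 'ft_torque': array([-0.01219816, -0.00839935, -0.01431335]), 'width': 0.9961971526339082} 0.0188
[[0.753, -0.376, 0.539, 0.107], [-0.658, -0.425, 0.622, -0.527], [-0.005, -0.823, -0.568, 0.588], [0.0, 0.0, 0.0, 1.0]] 433.36294488331964 [-0.02876813  0.          0.          0.          0.        ]
[[1.0, 0.02, 0.014, 0.529], [0.0, -0.564, 0.826, -0.874], [0.024, -0.825, -0.564, 0.67], [0.0, 0.0, 0.0, 1.0]] 547.4381053556539 [-0.0901921  0.         0.         0.         0.       ]
```

View pics/scene0.png

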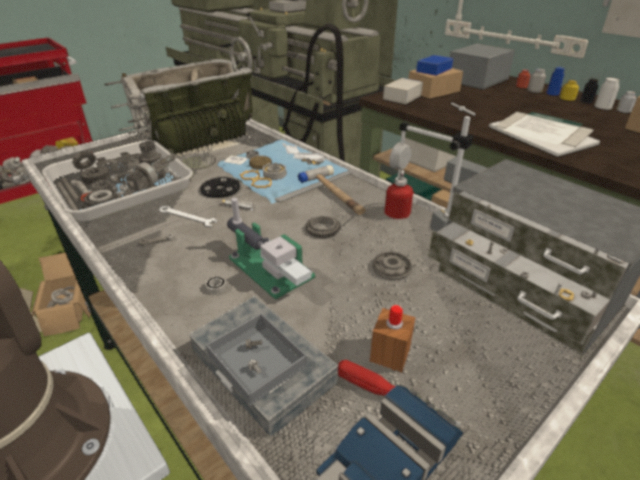

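View pics/side0.png

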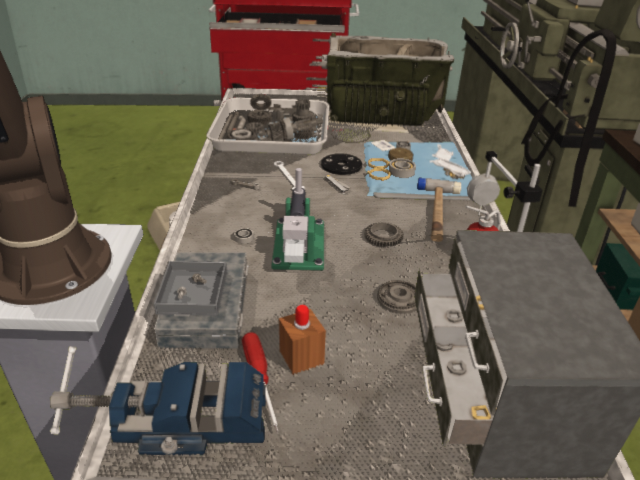

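Both views show the bracket (side ~(298,235), scene ~(275,265)). The post is at its far end (side ~(300,180)), and the pin in its block is at side (302,318) and scene (396,315). Next I measure them from depth.

```bash
python3 - <<'E'
from h import *
def ld(n):
    z=np.load(f'pics/{n}.npz'); return z['im'],z['d'],z['K'],z['D'],z['M']
allP=[];allC=[]
for n,bx in(('scene0',(370,300,425,375)),('side0',(275,300,330,375))):
    im,d,K,D,M=ld(n); P=cloud(d,K,D,M); I=im.astype(int); r,g,b=I[...,0],I[...,1],I[...,2]
    red=(r>150)&(g<70)&(b<70); m=red.copy(); m[:]=0; m[bx[1]:bx[3],bx[0]:bx[2]]=red[bx[1]:bx[3],bx[0]:bx[2]]
    Q=P[m];Q=Q[np.isfinite(Q[:,0])]; print(n,'red',m.sum(),Q.mean(0).round(4),Q.min(0).round(4),Q.max(0).round(4))
    top=Q[Q[:,2]>Q[:,2].max()-.003]; print(' top',top.mean(0).round(4),len(top))
    W=P[bx[1]:bx[3],bx[0]:bx[2]].reshape(-1,3); w=W[abs(W[:,2]-.076)<.003]
    if len(w)>10: print(' block top',len(w),cv2.minAreaRect((w[:,:2]*1000).astype(np.float32)))
    gm=(g>r*1.35)&(g>b*1.15)&(g>50)
    G=P[gm]; G=G[np.isfinite(G[:,0])&(abs(G[:,2]-.012)<.006)&(G[:,0]>.3)&(G[:,0]<.9)&(abs(G[:,1])<.4)]
    print(' base',len(G),np.median(G,0).round(4),cv2.minAreaRect((G[:,:2]*1000).astype(np.float32)))
    c=np.median(G,0)
    F=P.reshape(-1,3); F=F[np.isfinite(F[:,0])]; F=F[np.hypot(F[:,0]-c[0],F[:,1]-c[1])<.25]
    k=F[(abs(F[:,2]-.084)<.0025)]; print(' knuck',len(k),np.median(k,0).round(4),cv2.minAreaRect((k[:,:2]*1000).astype(np.float32)))
    p=F[(F[:,2]>.095)&(F[:,2]<.135)]; print(' post',len(p),np.median(p,0).round(4),p.min(0).round(3),p.max(0).round(3))
    allP.append(F)
F=np.vstack(allP); F=F[F[:,2]>.008]
mn=F[:,:2].min(0); s=800
h=np.zeros((560,560),np.uint8)
ij=((F[:,:2]-mn)*1000).astype(int); 
o=np.argsort(F[:,2]); h[ij[o,0].clip(0,559),ij[o,1].clip(0,559)]=(F[o,2]*1800).clip(20,255)
print(mn); cv2.imwrite('pics/h.png',h)
E
```

```text
scene0 red 125 [ 0.5088 -0.244   0.0961] [ 0.4467 -0.2624  0.0272] [ 0.5237 -0.2314  0.111 ]
 top [ 0.5173 -0.2391  0.1094] 58
 block top 723 ((519.6271362304688, -238.0066375732422), (58.81822967529297, 56.44208526611328), 26.32290267944336)
 base 999 [0.4736 0.0825 0.0116] ((503.4619140625, 83.03791809082031), (168.88995361328125, 102.26346588134766), 89.40357971191406)
 knuck 504 [0.5059 0.0447 0.0835] ((506.0982360839844, 108.58463287353516), (61.967079162597656, 187.26661682128906), 0.2880667448043823)
 post 91 [0.4991 0.196  0.1128] [0.494 0.192 0.096] [0.508 0.208 0.126]
side0 red 183 [ 0.522  -0.2426  0.1011] [ 0.5125 -0.2524  0.0016] [ 0.5298 -0.1103  0.113 ]
 top [ 0.5189 -0.2416  0.111 ] 49
 block top 709 ((519.32373046875, -239.65029907226562), (57.3909912109375, 58.43283462524414), 24.634212493896484)
 base 930 [0.5237 0.0482 0.0123] ((506.9162292480469, 82.00080871582031), (174.48179626464844, 103.40430450439453), 89.5343017578125)
 knuck 476 [0.5084 0.0421 0.0843] ((511.3460693359375, 106.256591796875), (188.3087615966797, 62.529022216796875), 85.95222473144531)
 post 101 [0.5018 0.1946 0.1125] [0.495 0.187 0.095] [0.508 0.203 0.127]
[ 0.22399734 -0.17755266]
```

```bash
python3 - <<'E'
from h import *
s=arm.observe(); R=Ro.from_rotvec(s['ee_rot']).as_matrix(); print(R.round(3)); T=np.array(camera_info('wrist')['tool_from_camera']);print(T.round(3), camera_info('wrist')['fovy'])
print((R@T[:3,:3]).round(2), (R@T[:3,3]).round(3))
E
```

```text
[[-0.942 -0.001  0.336]
 [-0.336  0.001 -0.942]
 [ 0.    -1.    -0.001]]
[[ 0.001  0.956  0.294 -0.08 ]
 [ 0.    -0.294  0.956 -0.157]
 [ 1.    -0.001 -0.     0.   ]
 [ 0.     0.     0.     1.   ]] 65.24331463527875
[[ 0.34 -0.9  -0.28]
 [-0.94 -0.32 -0.1 ]
 [-0.    0.29 -0.96]] [0.076 0.027 0.157]
```

View pics/h.png

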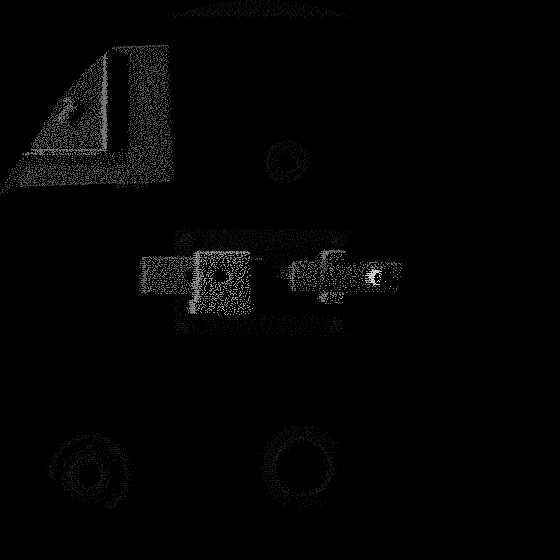

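The height map puts the hole axis at about (0.500, 0.0435), the post at about (0.500, 0.1975), bracket yaw near 0 and the web towards +x. The sizes agree. Now I move above the pin.

Call:
{"op": "carry_out", "data": {"steps": [0.6,0.5,0.5,0.3,0.2,0.6,1,1,0.3,0.4,0.6,1,1,0.3,0.6,0.6,1,1,0.3,0.8,0.6,1,1,0.3,1], "grip_force": 25}}

```text
clock: 0.6
position: [0.3117, -0.4871, 0.2568]
ee_rot: [-0.95, 1.545, -1.545]
force: [-0.3, -0.7, -0.5]
width: 0.624
```

Call:
{"op": "carry_out", "data": {"steps": [0.6,0.5,0.5,0,0.19,0.6,1,1,0,0.38,0.6,1,1,0,0.564,0.6,1,1,0,0.564]}}

```text
clock: 1.0
position: [0.415, -0.3827, 0.2567]
ee_rot: [-1.195, 1.224, -1.224]
force: [0.3, -0.9, 0.5]
width: 0.601
```

Call:
{"op": "carry_out", "data": {"steps": [0.6,0.5,0.5,0,0,0.6,1,1,0,0,0.6,1,1,0,0,0.6,1,1,0,0]}}

```text
clock: 1.4
position: [0.5141, -0.2824, 0.2565]
ee_rot: [-1.192, 1.229, -1.227]
force: [-0.1, 0.0, 0.3]
width: 0.595
```

```bash
python3 - <<'E'
from h import *
im,d,K,D,M=snap('wrist','w1')
s=arm.observe();print(s['clock'],s['position'],Ro.from_rotvec(s['ee_rot']).as_matrix().round(3))
P=cloud(d,K,D,M);I=im.astype(int); r,g,b=I[...,0],I[...,1],I[...,2]
m=(r>150)&(g<70)&(b<70)&(abs(P[...,0]-.519)<.04)&(abs(P[...,1]+.24)<.04)
Q=P[m]; t=Q[Q[:,2]>.107]; print(m.sum(),Q.min(0),Q.max(0),t.mean(0),len(t))
c=cv2.minEnclosingCircle((t[:,:2]*1000).astype(np.float32)); print(c)
k=P.reshape(-1,3);k=k[(abs(k[:,2]-.076)<.003)&(abs(k[:,0]-.519)<.06)&(abs(k[:,1]+.24)<.06)]; print(cv2.minAreaRect((k[:,:2]*1000).astype(np.float32)),k[:,2].mean())
E
```

```text
1.45 [ 0.51177603 -0.28573514  0.25631048] [[-0.03   0.     1.   ]
 [-1.     0.002 -0.03 ]
 [-0.002 -1.     0.   ]]
492 [ 0.51092696 -0.24780608  0.09033204] [ 0.52973888 -0.22768189  0.11127073] [ 0.51979702 -0.23769322  0.10902714] 403
((520.0859985351562, -237.76242065429688), 9.59105396270752)
((519.819091796875, -238.037841796875), (56.038883209228516, 56.312503814697266), 25.215450286865234) 0.07528489901258972
```

View pics/w1.png

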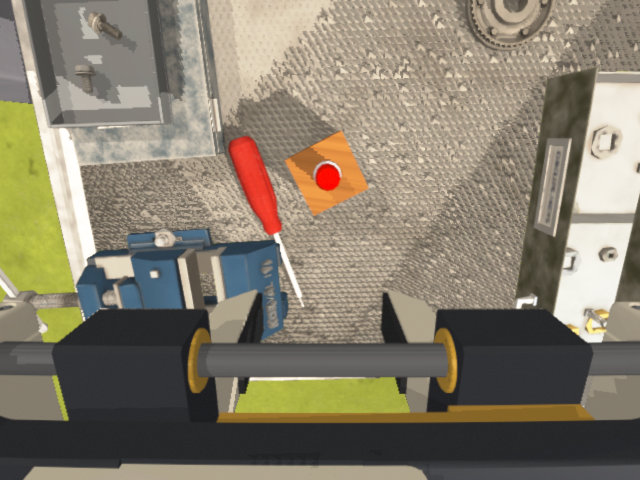

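The wrist picture shows the pin at (327,177), clear of its surroundings. Its axis is at (0.520, -0.238). Going down in two stages.

Call:
{"op": "carry_out", "data": {"steps": [0.6,0.1,0.5,-0.4,0.04,0.6,0.1,0.5,-0.8,0.04,0.6,0.1,0.5,-1,0.04,0.6,0.1,0.5,-1,0.04,0.6,0.1,0.5,-1,0.04]}}

```text
clock: 1.95
position: [0.5195, -0.2403, 0.1572]
ee_rot: [-1.207, 1.214, -1.214]
force: [-0.4, 0.1, 0.6]
width: 0.605
```

```bash
python3 - <<'E'
from h import *
im,d,K,D,M=snap('wrist','w2')
s=arm.observe();print(s['clock'],s['position'],s['dq'].round(3),Ro.from_rotvec(s['ee_rot']).as_matrix().round(3)[:2,2])
P=cloud(d,K,D,M);I=im.astype(int); r,g,b=I[...,0],I[...,1],I[...,2]
m=(r>150)&(g<70)&(b<70)&(abs(P[...,0]-.519)<.04)&(abs(P[...,1]+.24)<.04)
Q=P[m]; t=Q[Q[:,2]>.107]; print(m.sum(),Q.min(0),Q.max(0),t.mean(0),len(t))
if len(t): print(cv2.minEnclosingCircle((t[:,:2]*1000).astype(np.float32)))
E
```

```text
2.0 [ 0.52028996 -0.24027877  0.15801413] [-0.002 -0.012 -0.006 -0.012 -0.    -0.003 -0.003] [ 1.    -0.006]
1134 [ 0.51040871 -0.24724842  0.07543153] [ 0.53131176 -0.22734561  0.11104707] [ 0.52007857 -0.23719781  0.10903199] 717
((520.1470947265625, -237.7056884765625), 9.566595077514648)
```

Call:
{"op": "carry_out", "data": {"steps": [0.6,0,0.02,-0.35,0,0.6,0,0.02,-0.6,0,0.6,0,0.02,-0.74,0,0.6,0,0.02,-0.74,0,0.6,0,0.02,-0.74,0,0,0,0.02,-0.74,0,0,0,0.02,-0.74,0,0,0,0.02,-0.74,0,0,0,0.02,-0.74,0,0,0,0.02,-0.74,0,0,0,0.02,-0.74,0]}}

```text
clock: 3.1
position: [0.5201, -0.2367, 0.083]
ee_rot: [-1.207, 1.212, -1.212]
force: [-0.7, 0.0, 2.6]
width: 0.222
```

Call:
{"op": "carry_out", "data": {"steps": [0,0,0,0.2,0,0,0,0,0.5,0,0,0,0,0.8,0,0,0,0,1,0,0,0,0,1,0]}}

```text
clock: 3.6
position: [0.5217, -0.237, 0.1856]
ee_rot: [-1.205, 1.208, -1.215]
force: [0.2, 0.4, -0.6]
width: 0.219
```

Call:
{"op": "carry_out", "data": {"steps": [0,-0.1,0.4,0.3,0,0,-0.2,1,0.3,0,0,-0.2,1,0.3,0,0,-0.2,1,0.3,0]}}

```text
clock: 4.0
position: [0.4994, -0.134, 0.2121]
ee_rot: [-1.21, 1.21, -1.208]
force: [0.0, -0.8, -0.4]
width: 0.223
```

Call:
{"op": "carry_out", "data": {"steps": [0,0,0.4,0,0,0,0,0.8,0,0,0,0,1,0,0,0,0,1,0,0,0,0,1,0,0,0,0,1,0,0]}}

```text
clock: 4.6
position: [0.5, -0.0387, 0.2121]
ee_rot: [-1.208, 1.214, -1.214]
force: [0.6, 0.2, 0.3]
width: 0.222
```

```bash
python3 - <<'E'
from h import *
s=arm.observe();print(s['clock'],s['position'],s['width'],s['force'])
im,d,K,D,M=snap('wrist','w3')
P=cloud(d,K,D,M)
u=proj([[.5,.0435,.084]],K,D,M);print(u)
k=P.reshape(-1,3);k=k[(abs(k[:,2]-.084)<.003)&(abs(k[:,0]-.508)<.06)&(abs(k[:,1]-.0435)<.06)]; print(len(k),cv2.minAreaRect((k[:,:2]*1000).astype(np.float32)),k[:,2].mean())
E
```

```text
4.6 [ 0.49998019 -0.03871623  0.21207063] 0.22209938918933678 [0.58509999 0.24187782 0.26692797]
[[320.99573523 128.58371895]]
6027 ((507.93463134765625, 45.220703125), (58.92144775390625, 61.303680419921875), 89.52709197998047) 0.0831228502630165
```

View pics/w3.png

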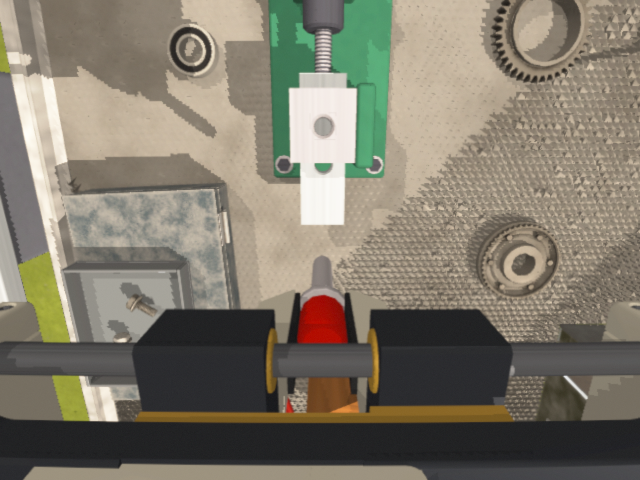

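The wrist view shows the hole at about (324,127), the pin tip at about (322,260) hanging straight, and part of the link eye at about (323,168) past the knuckle edge. I refine these now.

```bash
python3 - <<'E'
from h import *
z=np.load('pics/w3.npz'); im,d,K,D,M=[z[k] for k in('im','d','K','D','M')]
g=cv2.cvtColor(im,cv2.COLOR_RGB2GRAY).astype(int)
w=g[112:143,308:341]; m=(w<200).astype(np.uint8)
n,l,st,ce=cv2.connectedComponentsWithStats(m); i=1+np.argmax(st[1:,4]); print(st[1:],ce[1:])
c=ce[i]+[308,112]; print('hole px',c, ray(*c,K,D,M,.084).round(4))
r=st[i]; c2=(308+r[0]+(r[2]-1)/2,112+r[1]+(r[3]-1)/2); print(ray(*c2,K,D,M,.084).round(4), ray(308+r[0]-.5,c2[1],K,D,M,.084)[0]-ray(308+r[0]+r[2]-.5,c2[1],K,D,M,.084)[0], ray(c2[0],112+r[1]-.5,K,D,M,.084)[1]-ray(c2[0],112+r[1]+r[3]-.5,K,D,M,.084)[1])
# eye
lower=[]
P=cloud(d,K,D,M)
sub=im[160:176,310:338].astype(int); gm=(sub[...,1]>sub[...,0]*1.2)
ys,xs=np.nonzero(gm); print('eye px',xs.min()+310,xs.max()+310,ys.min()+160,ys.max()+160)
print('eye near edge',ray(323.5,160+ys.max()+.5,K,D,M,.061).round(4))
print(g[118:138,324]); print(g[160:176,323])
print('link end', [P[r,323].round(4).tolist() for r in (215,220,222,224,226)])
# pin tip
print('tip pred',proj([[.5002,-.0385,.1375],[.5002,-.0385,.137-.0]],K,D,M)); print(g[252:270,322]); print(g[262,305:340])
E
```

```text
[[  6   4  21  22 355]] [[15.66478873 14.35211268]]
hole px [323.66478873 126.35211268] [0.5019 0.045  0.084 ]
[0.5022 0.0449 0.084 ] -0.015246243506842838 0.015287272677519365
eye px 315 330 163 170
eye near edge [0.5017 0.0112 0.061 ]
[150 160 161 161 160 160 160 159 160 160 160 161 158 159 160 159 159 160
 184 192]
[237 237 230 147 124 123 123 124 124 125 125 123 133 168 184 226]
link end [[0.501, -0.0256, 0.0611], [0.501, -0.0302, 0.0597], [0.501, -0.0321, 0.0589], [0.501, -0.0337, 0.0595], [0.5009, -0.0507, -0.0026]]
tip pred [[321.88225116 259.21586587]
 [321.88406982 258.96806148]]
[178 179 174 153 131 129 127 128 127 128 128 127 127 128 127 128 128 128]
[183 185 187 185 182 179 180 179 159 133 126 128 130 130 130 129 128 128
 127 125 121 119 118 119 123 141 165 177 182 187 190 192 190 184 164]
```

Relative to the TCP, the hole is at (0.502, 0.045). From the eye's visible edge, the link has to move about 28 mm. Now I move above the hole and lower to 10 mm clear.

Call:
{"op": "carry_out", "data": {"steps": [0,0.02,0.4,0,0,0,0.02,0.7,0,0,0,0.02,0.84,0,0,0,0.02,0.84,-0.2,0,0,0.02,0.84,-0.45,0,0,0.02,0.84,-0.45,0,0,0.02,0.84,-0.45,0,0,0.02,0.84,-0.45,0]}}

```text
clock: 5.45
position: [0.5028, 0.0469, 0.1688]
ee_rot: [-1.206, 1.212, -1.213]
force: [-0.1, 0.5, -0.7]
width: 0.219
```

```bash
python3 - <<'E'
from h import *
im,d,K,D,M=snap('wrist','w4')
s=arm.observe();print(s['clock'],s['position'],s['force'],Ro.from_rotvec(s['ee_rot']).as_matrix().round(4))
p=s['position']
print(proj([[.502,.045,.084],[p[0],p[1],p[2]-.073]],K,D,M))
cv2.imwrite('pics/w4c.png',cv2.resize(im[200:400,220:420],(600,600),interpolation=3)[:,:,::-1])
E
```

```text
5.5 [0.50288815 0.04709767 0.16887829] [ 0.55134735  0.70354311 -0.90270349] [[-4.5e-03  1.8e-03  1.0e+00]
 [-1.0e+00  1.0e-04 -4.5e-03]
 [-2.0e-04 -1.0e+00  1.8e-03]]
[[320.06908204 257.44596507]
 [321.33217942 260.21328186]]
```

View pics/w4c.png

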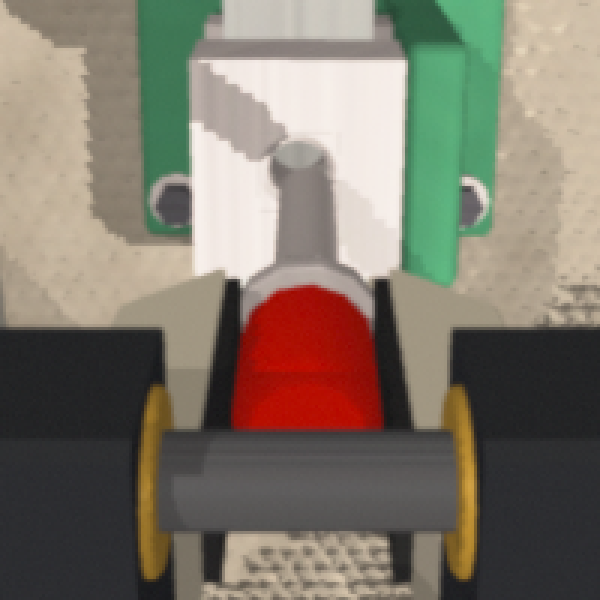

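The crop shows the tip just above the hole (hole at about (321,250) in the full frame), within about 2 mm. I correct by -1 mm x and -2 mm y and lower to just above the link.

Call:
{"op": "carry_out", "data": {"steps": [0,-0.01,-0.02,0,0,0,-0.01,-0.02,-0.05,0,0,-0.01,-0.02,-0.1,0,0,-0.01,-0.02,-0.14,0,0,-0.01,-0.02,-0.18,0,0,-0.01,-0.02,-0.22,0,0,-0.01,-0.02,-0.26,0,0,-0.01,-0.02,-0.26,0,0,-0.01,-0.02,-0.26,0]}}

```text
clock: 6.4
position: [0.5009, 0.0454, 0.1416]
ee_rot: [-1.208, 1.212, -1.212]
force: [-0.4, 0.4, -1.4]
width: 0.219
```

Call:
{"op": "carry_out", "data": {"steps": [0,0,0,-0.02,0,0,0,0,-0.04,0,0,0,0,-0.055,0,0,0,0,-0.06,0,0,0,0,-0.06,0]}}

```text
clock: 6.9
position: [0.501, 0.0454, 0.1357]
ee_rot: [-1.207, 1.212, -1.212]
force: [-0.6, 0.2, -0.9]
width: 0.219
```

Call:
{"op": "carry_out", "data": {"steps": [0,0,0,-0.005,0,0,0,0,-0.01,0,0,0,0,-0.01,0]}}

```text
clock: 7.2
position: [0.5011, 0.0454, 0.1347]
ee_rot: [-1.207, 1.212, -1.212]
force: [-0.4, 1.6, -0.2]
width: 0.219
```

Call:
{"op": "carry_out", "data": {"steps": [0.3,0,0,0,0,0.45,0,0,0,0,0.5,0,0,0,0,0.5,0,0,0,0,0.5,0,0,0,0]}}

```text
clock: 7.7
position: [0.5011, 0.0453, 0.1348]
ee_rot: [-1.207, 1.212, -1.212]
force: [-0.3, 0.1, 0.3]
width: 0.5
```

Call:
{"op": "carry_out", "data": {"steps": [0.5,0,0,0.2,0,0.5,0,0,0.5,0,0.5,0,0,0.8,0,0.5,0,0.4,0.8,0,0.5,0,0.8,0.8,0,0.5,0,0.8,0.8,0,0.5,0,0.8,0.8,0]}}

```text
clock: 8.4
position: [0.5008, 0.1263, 0.2147]
ee_rot: [-1.209, 1.21, -1.21]
force: [0.4, -0.5, 0.3]
width: 0.499
```

```bash
python3 - <<'E'
from h import *
im,d,K,D,M=snap('wrist','w5')
s=arm.observe();print(s['clock'],s['position'],s['force'])
def redtop(n):
    im,d,K,D,M=snap(n,n+'5'); P=cloud(d,K,D,M);I=im.astype(int); r,g,b=I[...,0],I[...,1],I[...,2]
    m=(r>150)&(g<70)&(b<70)&(abs(P[...,0]-.502)<.04)&(abs(P[...,1]-.045)<.04)
    Q=P[m]; print(n,m.sum(),Q.min(0).round(4),Q.max(0).round(4),Q.mean(0).round(4))
redtop('side');redtop('scene')
P=cloud(d,K,D,M).reshape(-1,3); p=P[(P[:,2]>.118)&(P[:,2]<.132)&(abs(P[:,1]-.2)<.03)&(abs(P[:,0]-.5)<.03)]; print('post',len(p))
if len(p): print(p.min(0),p.max(0),cv2.minEnclosingCircle((p[:,:2]*1000).astype(np.float32)))
im2=np.load('pics/side5.npz')['im'][150:280,230:370]
cv2.imwrite('pics/c5.png',np.hstack([cv2.resize(im,(480,360)),cv2.resize(im2,(320,360),interpolation=3)])[:,:,::-1])
E
```

```text
8.45 [0.50092147 0.12492233 0.21451952] [-0.3994934  -0.06448885  0.70597655]
side 118 [0.4942 0.0302 0.1328] [0.5099 0.0519 0.1634] [0.5031 0.0376 0.1517]
scene 83 [0.4917 0.0336 0.1339] [0.5053 0.0494 0.1633] [0.4988 0.0381 0.1529]
post 363
[0.49614563 0.19370074 0.12149251] [0.50898221 0.20674353 0.12658234] ((502.32354736328125, 200.20721435546875), 6.932521820068359)
```

View pics/c5.png

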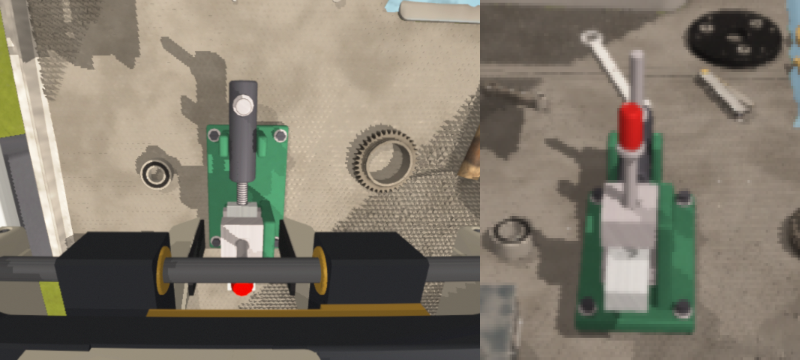

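The pin stands leaning in the knuckle (head at about (632,125) in the crop, knob top z ≈ 0.163). The post is at (0.502, 0.200). Next, pinch it lightly (5 N, so it slips before the force gets too high).

Call:
{"op": "carry_out", "data": {"steps": [0.5,0.01,0.35,0,0,0.5,0.01,0.75,-0.1,0,0.5,0.01,0.75,-0.4,0,0.5,0.01,0.75,-0.7,0,0.5,0.01,0.75,-0.7,0]}}

```text
clock: 9.05
position: [0.5001, 0.1979, 0.1413]
ee_rot: [-1.214, 1.216, -1.212]
force: [-1.7, -0.3, 0.6]
width: 0.503
```

Call:
{"op": "carry_out", "data": {"steps": [0.5,0,0,-0.3,0,0.5,0,0,-0.6,0,0.5,0,0,-0.6,0,0,0,0,-0.6,0,0,0,0,-0.6,0,0,0,0,-0.6,0,0,0,0,-0.6,0,0,0,0,-0.6,0,0,0,0,-0.6,0], "grip_force": 5}}

```text
clock: 9.95
position: [0.5023, 0.2005, 0.0855]
ee_rot: [-1.207, 1.211, -1.212]
force: [-1.7, -0.1, 7.4]
width: 0.151
```

Call:
{"op": "carry_out", "data": {"steps": [0,0,0.02,0,0,0,0,0.04,0,0,0,0,0.06,0,0,0,0,0.08,0,0,0,0,0.1,0,0,0,0,0.12,0,0,0,0,0.14,0,0,0,0,0.16,0,0,0,0,0.16,0,0]}}

```text
clock: 10.85
position: [0.5025, 0.2166, 0.0855]
ee_rot: [-1.207, 1.211, -1.212]
force: [-1.5, -0.6, 5.6]
width: 0.149
```

Call:
{"op": "carry_out", "data": {"steps": [0,0,0.01,0,0,0,0,0.02,0,0,0,0,0.03,0,0,0,0,0.04,0,0,0,0,0.05,0,0,0,0,0.06,0,0,0,0,0.07,0,0]}}

```text
clock: 11.55
position: [0.5025, 0.2232, 0.0855]
ee_rot: [-1.207, 1.211, -1.213]
force: [-0.8, -0.7, 7.4]
width: 0.153
```

```bash
cat >> h.py <<'E'
def redtop():
  for n in('side','scene'):
    im,d,K,D,M=snap(n,n+'_l'); P=cloud(d,K,D,M);I=im.astype(int); r,g,b=I[...,0],I[...,1],I[...,2]
    m=(r>150)&(g<70)&(b<70)&(abs(P[...,0]-.502)<.04)&(abs(P[...,1]-.045)<.04)
    Q=P[m]; print(n,m.sum(),Q.min(0).round(4),Q.max(0).round(4),Q.mean(0).round(4))
  s=arm.observe();print(s['clock'],s['position'].round(4),s['force'].round(2),s['width'])
E
python3 -c "
from h import *
redtop()"
```

```text
side 120 [0.4927 0.0248 0.1335] [0.51   0.0443 0.1632] [0.5029 0.0316 0.1516]
scene 73 [0.49   0.0267 0.1351] [0.5044 0.0407 0.1618] [0.4975 0.0317 0.1543]
11.65 [0.5025 0.2234 0.0855] [-0.1  -0.87  5.91] 0.14958000204493133
```

Call:
{"op": "carry_out", "data": {"steps": [0,0,0.01,0,0,0,0,0.015,0,0,0,0,0.02,0,0,0,0,0.025,0,0,0,0,0.03,0,0,0,0,0.035,0,0,0,0,0.04,0,0,0,0,0.04,0,0]}}

```text
clock: 12.45
position: [0.5026, 0.2274, 0.0855]
ee_rot: [-1.206, 1.211, -1.213]
force: [-0.6, -1.4, 5.6]
width: 0.148
```

```bash
python3 -c "
from h import *
redtop()"
```

```text
side 118 [0.4927 0.0235 0.1333] [0.51   0.0472 0.1629] [0.5027 0.0315 0.1516]
scene 77 [0.4906 0.0273 0.135 ] [0.5046 0.0426 0.1605] [0.4977 0.0324 0.1534]
12.55 [0.5026 0.2274 0.0855] [-0.71 -1.22  5.97] 0.15084855512113773
```

Call:
{"op": "carry_out", "data": {"steps": [0,0,0.005,0,0,0,0,0.01,0,0,0,0,0.015,0,0,0,0,0.02,0,0,0,0,0.025,0,0,0,0,0.03,0,0,0,0,0.03,0,0]}}

```text
clock: 13.25
position: [0.5026, 0.2304, 0.0855]
ee_rot: [-1.206, 1.211, -1.213]
force: [-0.2, -1.8, 5.7]
width: 0.15
```

```bash
python3 -c "
from h import *
redtop()"
```

```text
side 118 [0.4942 0.0309 0.0908] [0.5101 0.053  0.1204] [0.5025 0.0378 0.1096]
scene 82 [0.4895 0.034  0.0919] [0.5041 0.0497 0.1194] [0.4975 0.039  0.1104]
13.35 [0.5027 0.2304 0.0855] [-0.03 -0.99  4.95] 0.15130273156468801
```

The pin dropped about 43 mm, so it has gone through the eye and the lower knuckle. I release the post, rise and look.

Call:
{"op": "carry_out", "data": {"steps": [0.3,0,0,0,0,0.5,0,0,0,0,0.5,0,0,0,0,0.5,0,0,0,0,0.5,0,0,0.4,0,0.5,0,0,0.8,0,0.5,0,0,1,0,0.5,0,-0.5,1,0,0.5,0,-1,1,0,0.5,0,-1,1,0,0.5,0,-1,1,0]}}

```text
clock: 14.45
position: [0.5022, 0.1288, 0.1848]
ee_rot: [-1.206, 1.214, -1.215]
force: [-0.2, 0.5, -0.2]
width: 0.502
```

Call:
{"op": "carry_out", "data": {"steps": [0.5,0,-0.5,0.3,0,0.5,0,-1,0.4,0,0.5,0,-1,0.4,0,0.5,0,-1,0.4,0,0.5,0,-1,0.4,0]}}

```text
clock: 14.95
position: [0.5019, 0.0325, 0.2245]
ee_rot: [-1.208, 1.211, -1.21]
force: [-1.1, -0.5, 1.2]
width: 0.501
```

```bash
python3 - <<'E'
from h import *
redtop()
im,d,K,D,M=snap('wrist','w6'); P=cloud(d,K,D,M);I=im.astype(int); r,g,b=I[...,0],I[...,1],I[...,2]
m=(r>150)&(g<70)&(b<70)&(abs(P[...,0]-.502)<.04)&(abs(P[...,1]-.045)<.04)
Q=P[m]; t=Q[Q[:,2]>.113]; print(m.sum(),Q.min(0),Q.max(0),cv2.minEnclosingCircle((t[:,:2]*1000).astype(np.float32)), t[:,2].max())
F=P.reshape(-1,3);k=F[(abs(F[:,2]-.084)<.003)&(abs(F[:,0]-.49)<.012)&(abs(F[:,1]-.045)<.025)];print('knuckle z',np.median(k[:,2]))
u,v=proj([[.502,.045,.1]],K,D,M)[0].astype(int);print(u,v)
h=75;v=max(v,h);c=im[v-h:v+h,u-100:u+100]
z=np.load('pics/side_l.npz')['im'][170:270,265:335]
cv2.imwrite('pics/c6.png',np.hstack([cv2.resize(c,(480,360),interpolation=3),cv2.resize(z,(252,360),interpolation=3)])[:,:,::-1])
E
```

```text
side 115 [0.4941 0.0285 0.0911] [0.5101 0.0518 0.1205] [0.5026 0.0378 0.1096]
scene 78 [0.4904 0.0336 0.092 ] [0.5036 0.0491 0.1197] [0.4971 0.0387 0.1103]
15.05 [0.5018 0.0327 0.2244] [ 0.78  0.17 -0.36] 0.5003537244741431
652 [0.49180613 0.03649557 0.09255615] [0.51090696 0.0557366  0.11934255] ((501.3519287109375, 46.098018646240234), 9.909785270690918) 0.11934255223006174
knuckle z 0.0833487057744623
321 223
```

View pics/c6.png

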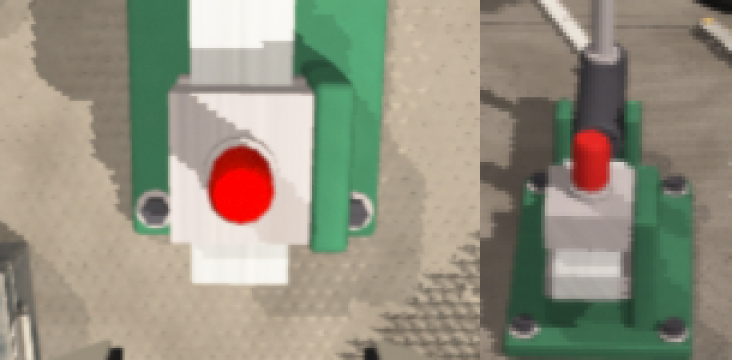

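The pictures show the red head seated on the knuckle (crop (240,185)), with its knob centre 1 mm from the hole axis and the link still held. One last height comparison against the same camera's in-block reading, and then I hand in.

```bash
python3 - <<'E'
from h import *
res=[]
for n,c,z0 in(('w2',(.520,-.238),.076),('w6',(.502,.045),.084)):
    z=np.load(f'pics/{n}.npz'); im,d,K,D,M=[z[k] for k in('im','d','K','D','M')]
    P=cloud(d,K,D,M);I=im.astype(int); m=(I[...,0]>150)&(I[...,1]<70)&(I[...,2]<70)&(abs(P[...,0]-c[0])<.007)&(abs(P[...,1]-c[1])<.007)
    h=P[m][:,2]; h=h[h>z0+.029]; res.append(np.median(h)-z0); print(n,len(h),res[-1])
s=arm.observe()
if abs(res[1]-res[0])<.0015: print('seated; force',s['force'],s['width'],s['clock']); print(arm.sign_off())
E
```

```text
w2 535 0.03327251754367318
w6 352 0.03325608161734632
seated; force [-0.08801163  0.0962509   0.33596878] 0.5041231739261606 15.1
the job is handed in; nothing more can be done
None
```

The pin is home through both knuckles and the link's eye, and the job is handed in at 15.1 s on the clock. `sign_off` gives no verdict.

**What I did:** I took the pin from its block, stood it in the upper knuckle and let it go. I then drew the link out in small steps with a light 5 N pinch on the post. After about 30 mm of travel the pin dropped roughly 43 mm on its own. No push was needed, so I did not make one, and I drew the arm clear.

**Last checks:**
- **Height:** the knob sat 33.26 mm above the knuckle top's 84 mm height, against 33.27 mm above the block's 76 mm height at the start. The head is therefore seated to well under 1 mm.
- **Uprightness:** the knob centre was about 1 mm from the measured hole axis, so the pin is upright.
- **Arm:** it was clear of everything, with wrist forces below 0.4 N.

**What disagreed or was not checked:**
- While I held the post, the wrist showed an unexplained upward force of 5 to 7 N. It was gone once I released.
- I did not feel the head for contact; seating is judged from the camera alone.
- I did not measure the bystanders again. The arm never came near them, and in the last overview picture the bearing and ring gear appear where they were.

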